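# Take the batteries out of the karaoke amplifier for storage

### The job

The karaoke amplifier is going into storage, so its batteries must come out: use the pry blade from the cork mat to lever up the battery cover at its notch, open it, and put every D cell you find into the canister. Then press the lid onto the canister until it is fully home and level all round, shut the battery cover flush again, and leave the pry blade lying on its mat. Leave the microphones and the other things on the cabinet where they are.

Things in the scene. Friction and masses are not known exactly. Their poses are not given: they have to be found in the camera images.
- amp: Portable karaoke amplifier, fixed charcoal box 340 mm wide (its y), 203 mm deep (x from -103 to +100 mm), 85 mm high. Origin: centre of its underside; x points to its back (away from the robot), z up. Along the front of its top runs a battery bay closed by a flush hinged cover; behind the bay stand rotary knobs 11 mm high, at x = +55 mm.
- bay (a point): Middle of the battery bay's floor, 45 mm above the cabinet top. The bay is 66 mm in the amplifier's x and 284 mm in y, with four cradles for D cells at y = -93, -31, +31, +93 mm from here; any may be empty. Free finger room: 28 mm between neighbouring cells, 32 mm beyond the outer ones. Cradle rails under the cells are 3 mm high.
- cover (a joint): Hinge of the battery cover (rad): 0 = shut, flush with the amplifier's top; grows as the free edge swings up and back; stop at 2.0 (past vertical). Stiff friction hinge: it stays where it is left; about 2 N at the free edge moves it. Flat plate 4 mm thick, 281 mm wide, reaching 78 mm from the hinge towards the amplifier's -x; shut, its top is 85 mm above the cabinet top.
- cover_hinge (a point): Middle of the cover's hinge axis (the axis is the amplifier's y), at mid-thickness of the shut cover, 83 mm above the cabinet top.
- cover_edge (a point): Middle of the cover's free front edge, at mid-thickness; moves with the cover, 78 mm from the hinge axis.
- notch (a point): Mouth of the pry notch in the middle of the amplifier's front wall, just below the cover's free edge, at mid-height. 44 mm wide, 8 mm high (73 to 81 mm above the cabinet top, closed above by the shut cover's underside); it goes straight through the 11 mm thick front wall into the bay. A light bar on the cover marks it. Elsewhere a wall lip stands flush with the cover.
- blade: Pry blade, 160 mm long, 90 g: dark handle (its x from -80 to +12 mm) 32 mm wide (y), 24 mm tall (z), then a thin steel blade 16 mm wide, 2 mm thick, reaching to x = +88 mm at 12 mm height. Origin: underside of the handle at the place to grip; x points to the tip, z up. Starts on the cork mat, tip pointing away from the robot (within about 0.5 rad of +x).
- blade_tip (a point): Middle of the tip of the blade: 88 mm ahead of the tool's origin and 12 mm above its underside.
- mat: Cork mat, 190 mm (x) by 90 mm (y), 4 mm thick, fixed, in front of the amplifier: the place of the pry blade. Origin: centre of its underside.
- tub: Round white canister with open mouth, for used batteries, fixed; outside diameter 160 mm, inside 152 mm, 105 mm high, floor 5 mm thick. Left or right of the amplifier. Origin: centre of its underside.
- tub_rim (a point): Centre of the canister's mouth, at rim level, 105 mm above the cabinet top. Four small sprung rubber catches stand 4 mm inwards just under the rim.
- lid: Loose lid of the canister, about 180 g: steel disc 164 mm across, 5 mm thick; below it a tapered rubber plug 18 mm long (141 mm across at its foot, 148 at most); on top a round black knob 34 mm across; 51 mm high in all. Origin: centre of the plug's foot; z up. Starts right way up on the cabinet, across the amplifier from the canister.
- lid_knob (a point): On the axis of the lid's knob at the height to grip it, 45 mm above the plug's foot; the knob reaches from 29 to 51 mm above the foot.
- lid_seat (a point): Centre of the underside of the lid's disc, 18 mm above the plug's foot; with the lid home it coincides with tub_rim. Merely laid on the mouth, the lid stops on the catches about 7 mm too high; a push of some 10 N straight down on the knob snaps it home, and it stays.
- cell1: D cell, dark steel cylinder 34 mm in diameter and 61.5 mm long, 140 g; origin at its centre, x along its axis. If present (absent: None), it lies in cradle 1 of the amplifier's bay with its axis along the amplifier's x, its centre 62 mm above the cabinet top, hidden while the cover is shut.
- cell2: D cell, dark steel cylinder 34 mm in diameter and 61.5 mm long, 140 g; origin at its centre, x along its axis. If present (absent: None), it lies in cradle 2 of the amplifier's bay with its axis along the amplifier's x, its centre 62 mm above the cabinet top, hidden while the cover is shut.
- cell3: D cell, dark steel cylinder 34 mm in diameter and 61.5 mm long, 140 g; origin at its centre, x along its axis. If present (absent: None), it lies in cradle 3 of the amplifier's bay with its axis along the amplifier's x, its centre 62 mm above the cabinet top, hidden while the cover is shut.
- cell4: D cell, dark steel cylinder 34 mm in diameter and 61.5 mm long, 140 g; origin at its centre, x along its axis. If present (absent: None), it lies in cradle 4 of the amplifier's bay with its axis along the amplifier's x, its centre 62 mm above the cabinet top, hidden while the cover is shut.
- mic_silver: Bystander: silver wireless karaoke microphone with a slide switch, 200 mm long, 50 mm thick, lying on the cabinet. Origin: underside, near its middle.
- mic_black: Bystander: black wireless karaoke microphone, same shape, 200 mm long. Origin: underside, near its middle.
- bowl: Bystander: empty stainless bowl, 140 mm in diameter, 55 mm high. Origin: centre of its underside.
- incense: Bystander: round blue ceramic incense holder, 90 mm in diameter, 45 mm high. Origin: centre of its underside.
- tablet_stand: Bystander: folded aluminium tablet stand lying flat, 150 x 110 x 20 mm. Origin: centre of its underside.
- remote: Bystander: black remote control, 165 x 44 x 18 mm. Origin: centre of its underside.
Not all that is in view belongs to the job. Leave any green look-alike of the lid alone.

How it is judged:
On the way, in this order (a step that is already met when the one before it is completed fails the run):
1. the cover is levered up by the blade: at least 0.2 rad open with the blade touching it (value of joint cover above 0.2 rad and contact force between blade and cover above 0.2 N), for 0.05 s.
2. every D cell is in the canister (horizontal distance between each of cell1, cell2, cell3, cell4 and tub below 0.072 m and z of each of cell1, cell2, cell3, cell4 in the frame of tub below 0.085 m), for 0.2 s.
At the end, for the whole second after the job is handed in: Every D cell present is in the canister; the lid is on the canister with its disc within 2.5 mm of the rim, centred within 6 mm and level within 2 degrees; the cover is shut (below 0.05 rad); the blade lies on the cork mat (its origin over the mat, at rest) (all of step 2 and z of lid_seat in the frame of tub_rim between -0.004 and 0.0025 m and horizontal distance between lid_seat and tub_rim below 0.006 m and angle between lid's own z axis and vertical below 0.035 rad and value of joint cover below 0.05 rad and x of blade in the frame of mat between -0.085 and 0.085 m and y of blade in the frame of mat between -0.045 and 0.045 m and z of blade in the frame of mat below 0.03 m and linear speed of each of blade, lid below 0.02 m/s); the robot touches nothing.
It fails at once if a bystander is pushed more than 6 cm from its place (distance of any of mic_silver, mic_black, bowl, incense, tablet_stand, remote from where it was at the start of the episode above 0.06 m).
Of cell1, cell2, cell3, cell4 only 2 to 4 are there at a start; the rules pass over those that are not, and their reading is None.
At some moment in a run one of lid, blade may be knocked a few centimetres aside while the robot is not near it.
It also fails if it takes over 210 s, if anything falls off the work surface, if the arm or the gripper's body presses on something with over 40 N, if the wrist force passes 120 N, or if a joint passes its speed limit or range.

### The arm

A 6-joint arm with a two-finger parallel gripper is mounted at the origin on the work surface. World frame = base frame: x ahead of the robot, y to its left, z up, the work surface at z = 0. Lengths are in m, angles in rad, forces in N, time in s.
With the tool pointing down it reaches from about 0.3 to 0.825 m from the base axis. Payload 5.4 kg.
Tool frame: the origin (TCP) lies at the very end of the fingers, on their centre line; the grasp point (between the pads) lies 19 mm behind it; z points along the fingers, y is the line along which they close (so a half turn about z gives the same grasp; the last joint's range is limited). The gripper opens to 92 mm and grips with 3 to 60 N. Pads are 20 mm wide; open, the fingers measure 128 mm over their backs; the gripper's body (75 mm by 189 mm) begins 69 mm behind the grasp point.
Start: joints at [1.041, 0.158, 1.597, -0, 1.386, -0.21], TCP at [0.181, 0.546, 0.215] pointing down, gripper open.
Joint ranges: [-2.91, 2.91], [-0.94, 2.29], [0.18, 2.7], [-1.29, 4.43], [0.17, 2.64], [-3, 3]. Speed limits (rad/s): [2.57, 2.57, 3.14, 3.14, 3.14, 3.14].

### API

Orientations are given as a rotation vector (axis times angle).
In Python, from workcell import bot gives the robot as it stands. Calls block until the motion is done:
- bot.goto(position, orientation): joint-space move of the TCP to a pose.
- bot.line_to(position, rot=None, max_speed=0.15): straight line of the TCP; rot=None keeps the orientation; max_speed is the mean speed in m/s.
- bot.set_joints(angles): joint-space move.
- bot.set_gripper(opening, newtons=None): opening from 0.0 (shut) to 1.0 (fully open); newtons is the grip in N (None keeps the last); returns when the fingers have stopped.
- bot.hold(seconds).
- bot.inverse_kinematics(position, orientation): joint angles nearest the present ones, or None.
- bot.read_camera(name): name is "scene" or "top" or "wrist"; returns a dict with "pixels" (480x640x3 uint8, blue, green, red), "fx", "fy", "cx", "cy" (pixels), "R" (3x3) and "t" (3): a world point X has camera coordinates R X + t. Camera axes: x right, y down, z forward; pixel columns grow to the right and rows downward; lengths in m; the calibration is good to about 2 mm. A picture is of the moment at which its call begins. There is no depth.
A pose or a line that the arm cannot do raises bot.MotionError and nothing moves.
- bot.job_done(): hands the job in; it is judged then, once.
Readings, each from a call of its own:
- bot.current_clock(): time.
- bot.current_joints(): joint angles.
- bot.current_joint_vel(): joint speeds.
- bot.current_effort(): joint torques, N m.
- bot.current_ee_pos(): TCP position.
- bot.current_tool_rot(): TCP orientation.
- bot.current_contact_force(): force on the tool from outside, world axes, zero at the start.
- bot.current_ft_torque(): the same for the moment, N m.
- bot.current_opening(): opening from 0.0 (shut) to 1.0 (fully open).
- bot.current_grip_force(): force on a finger pad.
Only numpy, scipy, OpenCV 4.12 (cv2) and the standard library are available. Lean on these libraries where they do the work, as an engineer would, in place of code of your own. Each camera call takes 0.05 s, during which the arm holds its last target. There are 200 camera calls.

## Working session

There is one attempt and no reset: what is moved stays moved. The work goes in short steps, each a Python script; the robot and the scene stay as the last script left them, time stands still between calls to the robot, and variables do not carry over. Pictures are saved under pics/ and viewed, at most 14 in all, crops included, and the job is handed in when it is done.

```bash
ls; mkdir -p pics
cat > h.py <<'E'
import numpy as np, cv2
from scipy.spatial.transform import Rotation as Rn
from workcell import bot
def snap(n,save=None):
    c=bot.read_camera(n); c['R']=np.array(c['R']); c['t']=np.array(c['t'])
    if save: cv2.imwrite('pics/'+save,c['pixels'])
    return c
def ray(c,u,v,z):
    d=c['R'].T@np.array([(u-c['cx'])/c['fx'],(v-c['cy'])/c['fy'],1]); o=-c['R'].T@c['t']
    return o+d*(z-o[2])/d[2]
def proj(c,X):
    p=c['R']@np.array(X)+c['t']; return np.array([c['fx']*p[0]/p[2]+c['cx'],c['fy']*p[1]/p[2]+c['cy']])
E
python3 - <<'E'
from h import *
for n in ('scene','top'):
    c=snap(n,n+'0.png'); print(n,c['fx'],c['cx'],c['cy'],(-c['R'].T@c['t']).round(3),c['R'].round(3).tolist())
print(bot.current_tool_rot(),bot.current_clock())
E
```

```text
pics
scene 560.1394515607042 318.0160733523721 233.23588041302298 [ 1.352 -0.313  1.416] [[0.231, 0.973, 0.009], [0.811, -0.187, -0.555], [-0.538, 0.136, -0.832]]
top 490.64809985142665 312.56422124216175 241.7661521069658 [ 0.22  -0.09   1.556] [[0.019, -1.0, 0.013], [-0.986, -0.021, -0.166], [0.166, -0.01, -0.986]]
[-5.00094377e-01 -3.10090236e+00  2.47548302e-03] 0.1
```

View pics/top0.png

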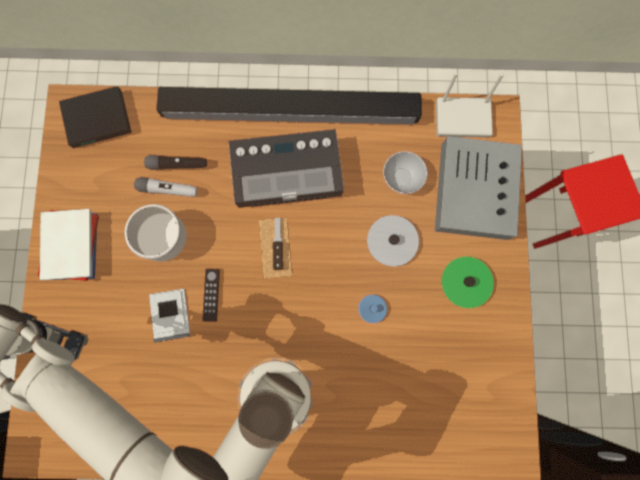

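View pics/scene0.png

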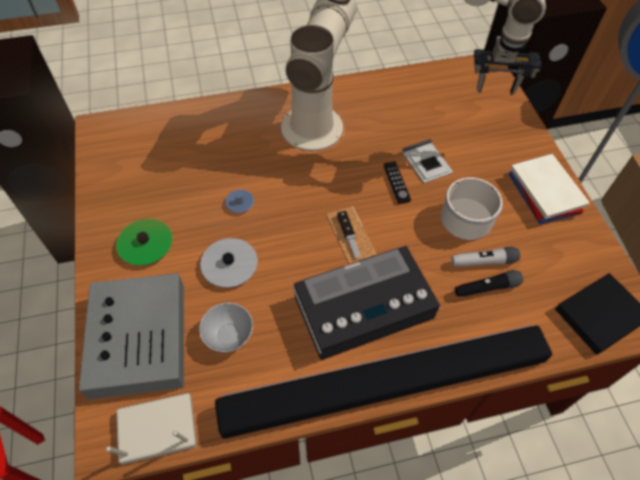

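The top view shows the amp at (286,168), the mat and blade at (275,247), the tub at (155,232) and the silver lid at (393,241). Lid look-alikes: green disc (468,282), bowl (406,173) and blue incense holder (373,308). The silver disc with a black knob at (393,241) matches the description. For the blade, the remote at (211,294) is the look-alike, and the item on the mat at (278,243) is the right one. Next I check close crops.

Run:
```python
from h import *
c=snap('top'); s=snap('scene')
a=cv2.resize(c['pixels'][120:290,220:430],None,fx=3.8,fy=3.5,interpolation=cv2.INTER_CUBIC)
cv2.imwrite('pics/c1.png',a[:595,:798])
def circ(cam,roi,lo,hi,z,name):
    x0,y0,x1,y1=roi; im=cv2.cvtColor(cam['pixels'][y0:y1,x0:x1],cv2.COLOR_BGR2HSV)
    m=cv2.inRange(im,lo,hi); cs,_=cv2.findContours(m,0,2); k=max(cs,key=cv2.contourArea)
    P=np.array([ray(cam,u+x0,v+y0,z)[:2] for u,v in k[:,0]])
    r=cv2.minAreaRect((P*1000).astype(np.float32)); (cx,cy),rad=cv2.minEnclosingCircle((P*1000).astype(np.float32))
    print(name,'rect',np.round(r[0]),np.round(r[1]),round(r[2],1),'circ',round(cx),round(cy),round(rad))
circ(c,(360,210,425,275),(0,0,110),(180,60,255),.0215,'lid top'); circ(s,(195,235,262,290),(0,0,110),(180,60,255),.0215,'lid scene')
circ(c,(375,225,410,255),(0,0,0),(180,255,70),.051,'knob top'); circ(s,(215,250,240,268),(0,0,0),(180,255,70),.051,'knob scene')
circ(c,(115,195,195,270),(0,0,130),(180,60,255),.105,'tub top'); circ(s,(435,170,510,245),(0,0,130),(180,60,255),.105,'tub scene')
circ(c,(222,122,352,215),(0,0,0),(180,255,110),.085,'amp top')
circ(c,(255,212,298,282),(10,80,150),(30,255,255),.004,'mat top')
for n,cam in (('top',c),('scene',s)):
    k=[(278,243),(350,235)][n=='scene']; print(n,cam['pixels'][k[1],k[0]])
```

```text
lid top rect [ 488. -360.] [158. 163.] 1.2 circ 489 -361 83
lid scene rect [ 487. -360.] [162. 160.] 31.4 circ 488 -360 82
knob top rect [ 495. -360.] [3. 6.] 1.2 circ 495 -360 3
knob scene rect [ 495. -359.] [28. 37.] 82.0 circ 495 -360 19
tub top rect [482. 375.] [174. 163.] 11.2 circ 483 367 93
tub scene rect [498. 381.] [180. 159.] 28.2 circ 512 372 104
amp top rect [699. -19.] [219. 338.] 7.8 circ 704 -17 195
mat top rect [465.  11.] [224. 136.] 1.4 circ 465 11 131
top [47 59 77]
scene [106 108 110]
```

View pics/c1.png

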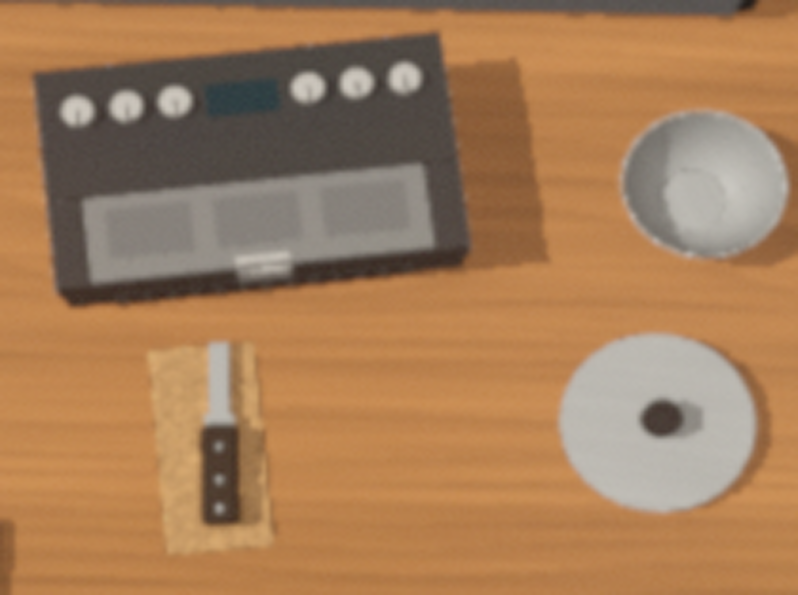

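The crop confirms the choice: a silver lid with a black knob at crop (660,418), the blade on the mat with its tip away from the robot at (219,345), and the light grey cover with its notch bar at (264,265). I now move above the mat to measure with the wrist camera.

```bash
cat >> h.py <<'E'
def down(psi,pitch=0.0):
    # tool z down (pitch>0 raises an object's +x end); tool x along yaw psi or psi+pi, whichever is nearer in joint space
    base=Rn.from_euler('z',psi)*Rn.from_euler('y',-pitch)*Rn.from_euler('x',np.pi)
    return [(base).as_rotvec(),(base*Rn.from_euler('z',np.pi)).as_rotvec()]
def best(pos,psi,pitch=0.0,which=None):
    q0=np.array(bot.current_joints()); o=[]
    for i,r in enumerate(down(psi,pitch)):
        if which is not None and i!=which: continue
        q=bot.inverse_kinematics(list(pos),list(r))
        if q is not None: o.append((abs(q[5]),i,r))
    return min(o,key=lambda t:t[0]) if o else None
def comps(cam,lo,hi,roi=None,amin=30):
    im=cv2.cvtColor(cam['pixels'],cv2.COLOR_BGR2HSV); m=cv2.inRange(im,lo,hi)
    if roi: k=np.zeros_like(m); x0,y0,x1,y1=roi; k[y0:y1,x0:x1]=255; m&=k
    cs,_=cv2.findContours(m,0,1); return sorted([k for k in cs if cv2.contourArea(k)>amin],key=cv2.contourArea,reverse=True)
def onplane(cam,k,z): return np.array([ray(cam,u,v,z)[:2] for u,v in k.reshape(-1,2)])
E
python3 - <<'E'
from h import *
c=snap('top')
k=comps(c,(0,0,95),(180,60,255),(222,150,350,210))[0]
P=onplane(c,k,.085); r=cv2.minAreaRect((P*1000).astype(np.float32)); print('cover',r, cv2.boxPoints(r).round())
# handle
k=comps(c,(0,0,0),(180,255,95),(262,235,292,275))[0]; P=onplane(c,k,.028); r=cv2.minAreaRect((P*1000).astype(np.float32)); print('handle',r)
for z in (.5,.45,.4):
    b=best((.50,0.02,z),0.1)
    print(z,b)
    if b: break
bot.goto([.50,.02,z],list(b[2])); print(bot.current_clock(),bot.current_joints())
w=snap('wrist','w1.png'); print((-w['R'].T@w['t']).round(3),w['R'].round(3).tolist(),w['fx'])
E
```

```text
cover ((644.8515625, -25.154251098632812), (93.0737075805664, 285.7642517089844), 7.914632797241211) [[ 579.  110.]
 [ 618. -173.]
 [ 711. -160.]
 [ 671.  123.]]
handle ((432.880126953125, 1.6765661239624023), (82.66648864746094, 25.046804428100586), 1.8181145191192627)
0.5 (np.float64(1.2688125431014345), 0, array([3.13766648e+00, 1.57014191e-01, 9.61434632e-18]))
2.6583 [-2.00905752e-01 -4.30304431e-02  1.25358772e+00  1.92860102e-04
  1.93175042e+00  1.26863243e+00]
[0.58  0.029 0.669] [[0.101, -0.995, 0.0], [-0.953, -0.097, 0.287], [-0.286, -0.029, -0.958]] 410.14475451036424
```

View pics/w1.png

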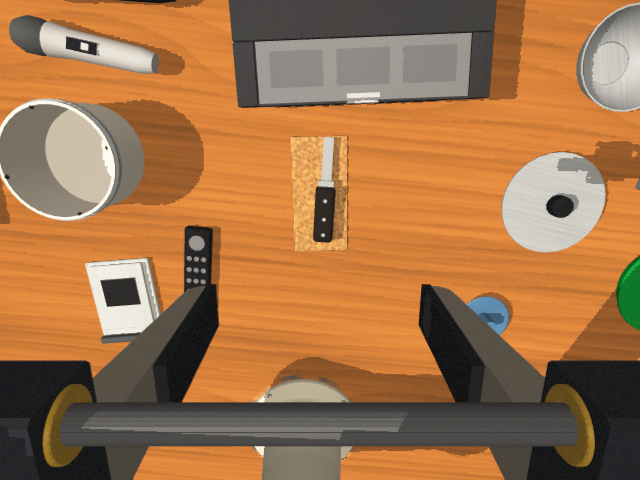

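The wrist view shows everything clearly: cover quad (255,40)-(472,105) with the bar at (363,98), blade handle (324,213) with tip (328,138), mat (320,193), tub rim centre about (57,158), and lid (554,201) with knob (561,206).

```bash
cat > meas.py <<'E'
from h import *
def rect(P): return cv2.minAreaRect((P*1000).astype(np.float32))
def blade(w,roi=(285,130,355,260),zt=.016):
    k=comps(w,(0,0,0),(180,255,75),roi)[0]; P=onplane(w,k,zt+.012); r=rect(P); print('handle',r)
    k=comps(w,(0,0,120),(180,60,255),roi)[0]; Q=onplane(w,k,zt); print('steel',rect(Q))
    h=np.array(r[0])/1e3; q=np.array(rect(Q)[0])/1e3; d=q-h; print('yaw',np.arctan2(d[1],d[0]),'dist(expect .084)',np.hypot(*d)); return h,d/np.hypot(*d)
E
python3 - <<'E'
from meas import *
w=snap('wrist')
k=comps(w,(0,0,90),(180,60,255),(240,25,490,115))[0]; P=onplane(w,k,.085)
ap=cv2.approxPolyDP(k,6,True); print('coverpoly',ap.reshape(-1,2).tolist(), (onplane(w,ap,.085)*1000).round().tolist()); print('cover',rect(P))
k=comps(w,(0,0,200),(180,40,255),(335,85,390,110),5)[0]; print('bar',rect(onplane(w,k,.085)))
h,d=blade(w); print('origin',h+d*.034)
k=comps(w,(0,0,90),(180,60,255),(500,150,610,255))[0]; print('lid',rect(onplane(w,k,.0235)))
k=comps(w,(0,0,0),(180,255,60),(540,190,580,220))[0]; print('knob',rect(onplane(w,k,.051)))
# tub black catches under rim
for k in comps(w,(0,0,0),(180,255,80),(0,100,118,220),2):
    u=k.reshape(-1,2).mean(0); print('blk',u,ray(w,*u,.1).round(4),cv2.contourArea(k))
m=comps(w,(10,60,170),(30,255,255),(285,130,355,257))[0]; print('mat',rect(onplane(w,m,.004)))
E
```

```text
coverpoly [[471, 33], [255, 41], [259, 103], [467, 95]] [[704.0, -156.0], [666.0, 121.0], [591.0, 111.0], [629.0, -166.0]]
cover ((645.3944702148438, -22.932754516601562), (81.21063232421875, 280.9120178222656), 7.939310550689697)
bar ((615.4561157226562, -27.414447784423828), (6.332620143890381, 42.981414794921875), 6.961620330810547)
handle ((432.8826904296875, 5.494906425476074), (89.34579467773438, 30.414894104003906), 2.422030210494995)
steel ((514.73828125, 8.498781204223633), (77.02208709716797, 24.028860092163086), 1.981062650680542)
yaw 0.03668078636898848 dist(expect .084) 0.08191068924278941
origin [0.46685982 0.00674177]
lid ((487.50518798828125, -357.02899169921875), (162.17361450195312, 161.4167938232422), 37.39381790161133)
knob ((488.1213073730469, -351.8267822265625), (39.28803253173828, 33.1740837097168), 56.28987503051758)
blk [  6.72727273 176.36363636] [0.459  0.4498 0.1   ] 9.5
blk [ 31.18181818 106.90909091] [0.5551 0.4072 0.1   ] 7.5
blk [ 79.28571429 213.14285714] [0.4165 0.3535 0.1   ] 4.5
mat ((458.1461181640625, 14.821983337402344), (208.2020721435547, 118.0424575805664), 5.808043956756592)
```

```bash
cat >> h.py <<'E'
YA=0.1376; XA=np.array([np.cos(YA),np.sin(YA)]); YB=np.array([-np.sin(YA),np.cos(YA)])
H=np.array([.686,-.0172])   # hinge middle (xy)
def amp(s,l=0): return H+s*XA+l*YB
def go(xy,z,psi,which=None,pitch=0.):
    b=best((xy[0],xy[1],z),psi,pitch,which); bot.goto([xy[0],xy[1],z],list(b[2])); return b[1]
def ln(xy,z,v=.15,rot=None): bot.line_to([float(xy[0]),float(xy[1]),float(z)],rot,max_speed=v)
def st(m=''): print(m,'t',round(bot.current_clock(),1),'p',np.round(bot.current_ee_pos(),4),'F',np.round(bot.current_contact_force(),1),'op',round(bot.current_opening(),3),'g',round(bot.current_grip_force(),1))
E
python3 - <<'E'
from h import *
o=np.array([.467,.0067])
bot.set_gripper(.75)
print(go(o,.06,.037)); ln(o,.008,.1); bot.set_gripper(0.,40); st('grip')
ln(o,.12,.15)
p=amp(-111-88); print(go(p,.069,YA)); st('pre')
w=snap('wrist','w2.png')
print('proj tip',proj(w,[*amp(-111),.077]),'notch',proj(w,[*amp(-81),.077]),'bar',proj(w,[*amp(-75),.085]))
E
```

```text
0
grip t 6.2 p [0.4671 0.0067 0.0081] F [-0.5 -0.3  1.5] op 0.343 g 40.0Traceback (most recent call last):
  File "<stdin>", line 6, in <module>
  File "h.py", line 33, in go
    b=best((xy[0],xy[1],z),psi,pitch,which); bot.goto([xy[0],xy[1],z],list(b[2])); return b[1]
                                                                           ~^^^
TypeError: 'NoneType' object is not subscriptable
```

Run:
```python
from h import *
st(); print(np.round(bot.current_joints(),3))
for s in (-215,-199,-180,-150): print(s,amp(s/1000),best((*amp(s/1000),.069),YA))
```

```text
t 7.1 p [0.4661 0.0069 0.1189] F [-0.2  0.3 -1.2] op 0.346 g 40.0
[-0.245 -0.027  1.99  -0.     1.181  1.289]
-215 [ 0.47303217 -0.04669073] (np.float64(1.0798099007041664), 0, array([3.13416032e+00, 2.15971099e-01, 1.32244158e-17]))
-199 [ 0.48888094 -0.04449607] (np.float64(1.0956897952640805), 0, array([3.13416032e+00, 2.15971099e-01, 1.32244158e-17]))
-180 [ 0.50770135 -0.04188992] (np.float64(1.1132821189463238), 0, array([3.13416032e+00, 2.15971099e-01, 1.32244158e-17]))
-150 [ 0.53741779 -0.03777493] (np.float64(1.1385878570454437), 0, array([3.13416032e+00, 2.15971099e-01, 1.32244158e-17]))
```

I passed millimetres to `amp()`, which expects metres. Fixing that.

```bash
sed -i 's/return H+s\*XA+l\*YB/return H+(s*XA+l*YB)\/1000/' h.py
python3 - <<'E'
from h import *
p=amp(-111-88); go(p,.069,YA); bot.hold(.3); st('pre')
w=snap('wrist','w2.png')
print('proj tip',proj(w,[*amp(-111),.077]),'notch',proj(w,[*amp(-81),.077]),'bar',proj(w,[*amp(-75),.085]))
E
```

```text
pre t 7.8 p [ 0.4893 -0.044   0.0698] F [-0.5  0.5 -0.9] op 0.346 g 40.0
proj tip [321.37109359  97.59064657] notch [321.63449561   7.47635626] bar [321.90897465 -19.2455506 ]
```

View pics/w2.png

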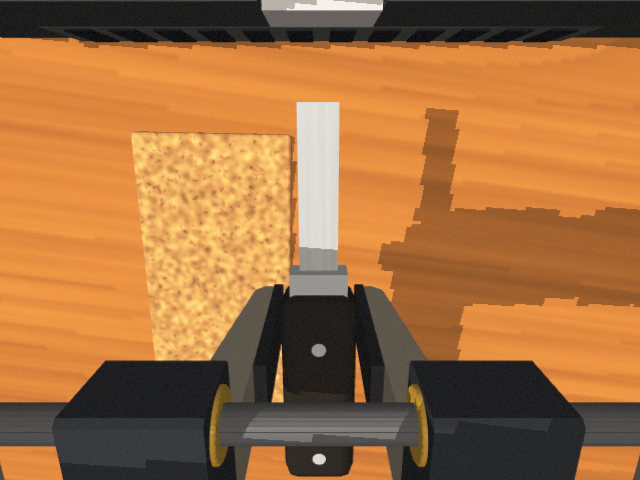

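The blade tip at (318,102) lines up with the notch bar at (322,10). Next: insert the blade, lift, and sweep the cover open along an arc.

Run:
```python
from h import *
ln(amp(-88-54),.0685,.06); st('inserted')
r=54
for th in (0.1,.25,.4,.6,.85,1.1,1.35,1.6,1.8,1.93):
    # tip point touches underside: hinge + r*(-cos,sin) + 2mm*(-sin,-cos), top of blade 1mm above its mid
    s=-r*np.cos(th)-2*np.sin(th); z=83+r*np.sin(th)-2*np.cos(th)-1*np.cos(th)+0*1
    zt=(z-77.0)/1000+.0685+(.0 if th<.3 else 0)
    ln(amp(s-88),zt,.08); 
    if th in (.25,.4,.85,1.35,1.93): st(th)
w=snap('wrist','w3.png'); snap('scene','s3.png')
```

```text
inserted t 9.0 p [ 0.545  -0.0366  0.0684] F [-0.5 -0.1 -1.4] op 0.342 g 40.0
0.25 t 9.5 p [ 0.5468 -0.0366  0.0855] F [ 0.3  1.1 -1.5] op 0.341 g 40.0
0.4 t 9.7 p [ 0.5493 -0.0363  0.0933] F [-0.3 -0.2 -1.2] op 0.343 g 40.0
0.85 t 10.3 p [ 0.563  -0.0344  0.1137] F [ 0.3  0.3 -0.4] op 0.341 g 40.0
1.35 t 11.0 p [ 0.5857 -0.0312  0.1267] F [-0.4 -0.  -1.7] op 0.345 g 40.0
1.93 t 11.8 p [ 0.6159 -0.0269  0.1261] F [ 0.3 -0.5 -0.2] op 0.348 g 40.0
```

View pics/w3.png

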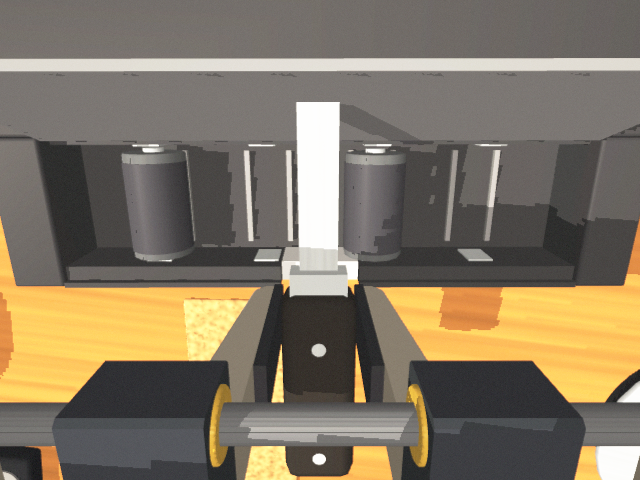

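The cover is wide open and shows two cells, at image (160,205) in the leftmost cradle and (375,205) in the third from the left. The other two cradles are empty. Next: put the blade back on the mat and locate the cells.

Run:
```python
from h import *
w=snap('wrist')
def loc(u,v,z): d=ray(w,u,v,z)[:2]-H; return (1000*np.array([d@XA,d@YB])).round(1)
for u,vb,vf in ((160,152,245),(375,152,245)): print('cell back/front top line',loc(u,vb,.079),loc(u,vf,.079),'sides z62',loc(u-31,200,.062),loc(u+30,200,.062))
ln(amp(-260),.126,.2)
o=np.array([.466,.0095]); go(o,.06,.037); ln(o,.0085,.08); st('down')
bot.set_gripper(.7); ln(o,.12,.2)
p=amp(-37,31); go(p,.30,YA); bot.hold(.2)
w=snap('wrist','w4.png'); st()
```

```text
cell back/front top line [-7.4 82.4] [-57.7  87.9] sides z62 [-35.9 109.7] [-35.9  74.5]
cell back/front top line [ -7.4 -28.7] [-57.7 -30.7] sides z62 [-35.9 -14.2] [-35.9 -49.4]
down t 14.3 p [0.4663 0.0092 0.0086] F [-0.5 -0.8 -0.9] op 0.348 g 40.0
 t 16.9 p [0.6444 0.0084 0.2992] F [-0.1  0.3  0.6] op 0.7 g 0.0
```

View pics/w4.png

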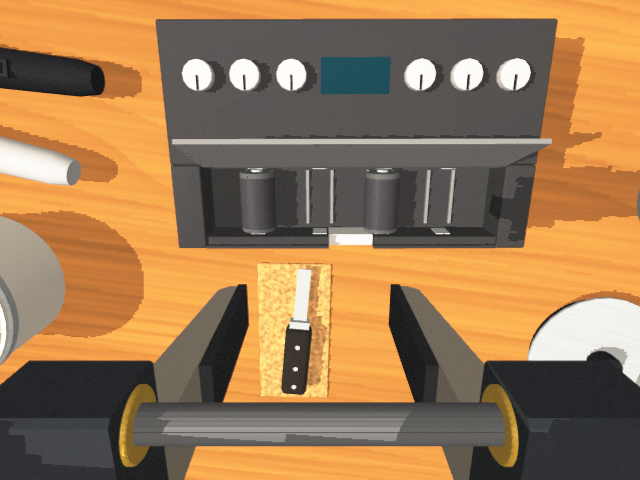

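The blade lies on its mat at (297,345). Both cells are confirmed at (258,200) and (381,200). Now transferring them to the tub.

Run:
```python
from h import *
T=np.array([.4858,.3804]); 
def rel(l): return T+l*YB
for l,lt,zd in ((-31.5,-.025,.037),(92.5,.025,.05)):
    p=amp(-36,l)
    bot.set_gripper(.5); i=go(p,.19,YA); ln(p,.0505,.12); st('at cell'); bot.set_gripper(0.,25); st('gripped')
    ln(p,.20,.2); st('lifted')
    t=rel(lt); j=go(t,.22,YA,i); ln(t,zd,.15); st('in tub'); bot.set_gripper(.5); ln(t,.22,.2)
w=snap('wrist','w5.png'); st()
```

```text
at cell t 19.3 p [ 0.6555 -0.0535  0.0516] F [ 0.5  0.3 -0.7] op 0.499 g 0.0
gripped t 19.6 p [ 0.6552 -0.0535  0.0513] F [-0.6 -0.5  2.4] op 0.365 g 25.0
lifted t 20.5 p [ 0.6536 -0.0531  0.198 ] F [-0.2  0.6 -2. ] op 0.362 g 25.0
in tub t 23.5 p [0.4901 0.356  0.0382] F [ 0.4  0.5 -1.4] op 0.369 g 25.0
at cell t 27.7 p [0.6385 0.0694 0.0516] F [-0.3 -0.  -0.4] op 0.494 g 0.0
gripped t 28.1 p [0.6382 0.0694 0.0513] F [ 0.6 -0.1  3.4] op 0.363 g 25.0
lifted t 29.0 p [0.6365 0.0695 0.198 ] F [-0.2  0.7 -1.8] op 0.364 g 25.0
in tub t 31.6 p [0.4833 0.4056 0.0513] F [ 0.2  0.1 -1.1] op 0.362 g 25.0
 t 33.1 p [0.4814 0.4046 0.2179] F [ 0.1 -0.3  0. ] op 0.498 g 0.0
```

View pics/w5.png

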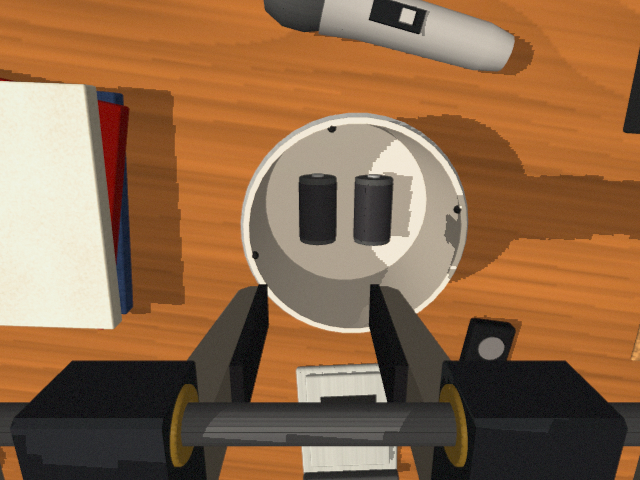

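Both cells lie flat in the tub, at (318,210) and (373,210). Next: refine the rim centre from this view and re-look at the lid.

```bash
cat >> h.py <<'E'
def cfit(P):
    A=np.c_[2*P,np.ones(len(P))]; s=np.linalg.lstsq(A,(P**2).sum(1),rcond=None)[0]; r=np.sqrt(s[2]+s[0]**2+s[1]**2)
    e=np.hypot(*(P-s[:2]).T)-r; return s[:2],r,e
def rob(P):
    for _ in range(6):
        c,r,e=cfit(P); P=P[np.abs(e)<max(2*np.abs(e).mean(),.0008)]
    return c.round(4),round(r,4),len(P),round(e.std(),5)
E
python3 - <<'E'
from h import *
w=snap('wrist')
print('catches',cfit(np.array([ray(w,u,v,.1)[:2] for u,v in ((332,128),(458,209),(255,255))]))[:2])
k=comps(w,(0,0,195),(180,40,255),(236,105,475,340))[0]; P=onplane(w,cv2.convexHull(k),.105); print('rim',rob(P))
go((.46,-.358),.28,0.); bot.hold(.2)
w=snap('wrist','w6.png')
ks=comps(w,(0,0,100),(180,60,255),None,2000)
for k in ks[:3]:
    x,y,W,h=cv2.boundingRect(k); print(x,y,W,h,'disc',rob(onplane(w,cv2.convexHull(k),.0215)))
E
```

```text
catches (array([0.4852215 , 0.37877622]), np.float64(0.07524152679320543))
rim (array([0.5058, 0.3873]), np.float64(0.0541), 15, np.float64(0.00021))
451 0 189 154 disc (array([ 0.5764, -0.5885]), np.float64(0.1088), 7, np.float64(0.00111))
242 89 157 158 disc (array([ 0.4868, -0.3587]), np.float64(0.0812), 50, np.float64(0.00016))
```

View pics/w6.png

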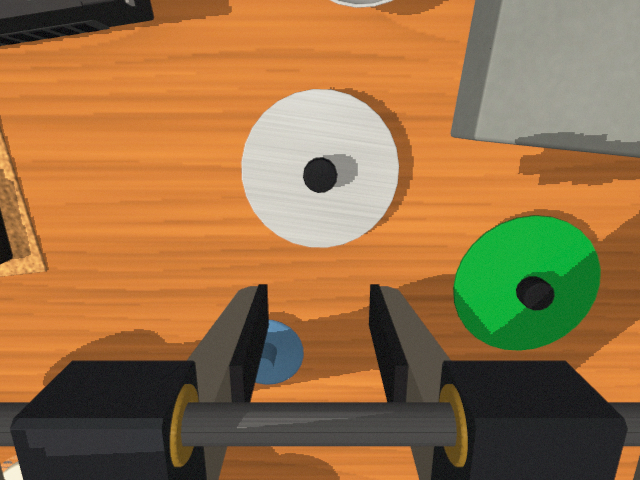

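The lid has not moved: disc centre (320,168), knob (320,175), and the fitted radius of 81 mm matches. The green decoy is at (527,282). Next: grasp the knob, carry the lid over and press.

Run:
```python
from h import *
w=snap('wrist'); k=comps(w,(0,0,0),(180,255,60),(295,150,345,198))[0]; kn=rob(onplane(w,k,.051)); print('knob',kn)
L=np.array([.4868,-.3587]); T=np.array([.4855,.3790])
bot.set_gripper(.6); i=go(L,.10,0.); ln(L,.028,.08); bot.set_gripper(0.,45); st('knob')
z0=bot.current_ee_pos()[2]
ln(L,.30,.2); st('lift')
go(T,.30,0.); bot.hold(.3); ln(T,.135,.12); st('above')
p=bot.current_ee_pos(); print('xy err',np.round(np.array(p[:2])-T,4))
z=.128
while z>.105:
    ln(T,z,.03); f=bot.current_contact_force()[2]; print(round(z,4),round(bot.current_ee_pos()[2]-z0,4),round(f,1),end=' | ')
    if abs(f)>35: break
    z-=.0015
print(); st('pressed')
```

```text
knob (array([ 0.4878, -0.3587]), np.float64(0.016), 90, np.float64(0.00032))
knob t 38.7 p [ 0.487  -0.359   0.0284] F [-0.6  0.8  2.1] op 0.359 g 45.0
lift t 40.2 p [ 0.4863 -0.3582  0.2984] F [ 0.2 -0.5 -2.7] op 0.36 g 45.0
above t 44.7 p [0.4861 0.3793 0.136 ] F [ 0.1 -0.6 -1.8] op 0.362 g 45.0
xy err [0.0006 0.0003]
0.128 0.0996 -1.9 | 0.1265 0.0983 -0.9 | 0.125 0.0969 -0.3 | 0.1235 0.0955 0.4 | 0.122 0.094 2.2 | 0.1205 0.0929 5.2 | 0.119 0.0917 5.9 | 0.1175 0.0908 7.4 | 0.116 0.0885 -0.5 | 0.1145 0.087 6.0 | 0.113 0.0869 13.0 | 0.1115 0.0868 20.9 | 0.11 0.0868 28.7 | 0.1085 0.0867 35.8 | 
pressed t 48.3 p [0.4865 0.379  0.1151] F [-10.1  -9.4  35.8] op 0.356 g 45.0
```

The lid is home: the foot came to 0.0868 m (0.087 expected) and the force rises rigidly. Next: release, check the lid, then close the cover from behind.

Run:
```python
from h import *
T=np.array([.4855,.3790])
ln(T,.1145,.03); bot.set_gripper(.6); ln(T,.2,.15)
go(T+[-.025,0],.33,0.); bot.hold(.2); w=snap('wrist','w7.png')
k=[k for k in comps(w,(0,0,100),(180,60,255),(180,30,460,285),2000)][0]; print('lid disc at .110',rob(onplane(w,cv2.convexHull(k),.110)))
bot.set_gripper(0.,20)
go(amp(55),.27,YA); ln(amp(55),.132,.15); st('behind')
r=55
for th in (2.0,1.8,1.6,1.4,1.2,1.0,.8,.6,.4,.25,.12,.04):
    s=-r*np.cos(th)+2*np.sin(th)+10; z=83+r*np.sin(th)+2*np.cos(th)
    ln(amp(s),z/1000,.08)
    if th in (1.8,1.2,.6,.04): st(th)
z=.0845
while z>.078:
    ln(amp(-45),z,.03); f=bot.current_contact_force()[2]; print(round(bot.current_ee_pos()[2],4),round(f,1))
    if f>12: break
    z-=.001
ln(amp(-45),.2,.15); go(amp(-60),.32,YA); bot.hold(.2); snap('wrist','w8.png'); st()
```

```text
lid disc at .110 (array([0.4835, 0.3793]), np.float64(0.081), 33, np.float64(0.00022))
behind t 54.7 p [ 0.7414 -0.0098  0.1337] F [-0.1  0.5  0.5] op 0.001 g 0.0
1.8 t 55.4 p [ 0.7104 -0.0139  0.1364] F [-0.7  0.5  0.3] op 0.004 g 0.0
1.2 t 56.2 p [ 0.6779 -0.0183  0.1349] F [ 0.6  1.4 -0. ] op 0.003 g 0.0
0.6 t 57.1 p [ 0.6517 -0.0219  0.1154] F [-0.1 -0.   0.3] op 0.001 g 0.0
0.04 t 58.1 p [ 0.6412 -0.0233  0.0868] F [ 0.1  0.  -0.2] op 0.003 g 0.0
0.0854 4.9
0.0853 9.3
0.0853 14.3
 t 60.6 p [ 0.6259 -0.0253  0.3177] F [ 0.7  0.7 -0.9] op 0.0 g 0.0
```

View pics/w7.png

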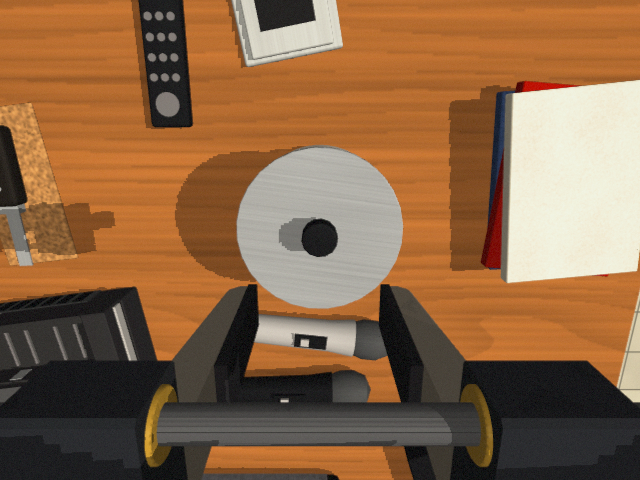

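View pics/w8.png

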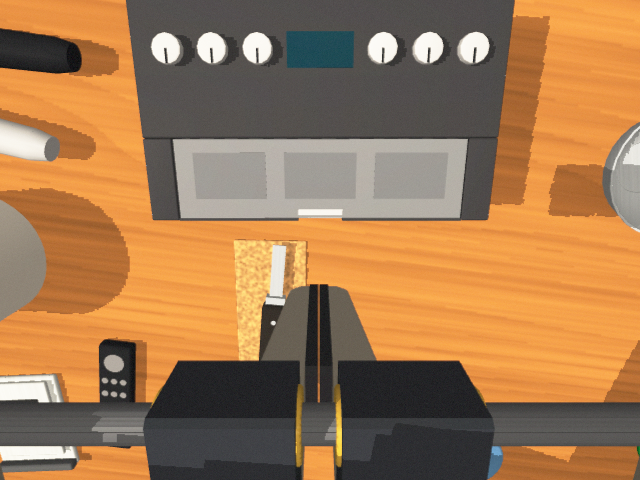

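The cover is shut flush, the blade is on its mat, and the lid looks centred. Last check: touch the knob top and four points on the disc to confirm the height (expect 0.138 and 0.110) and that it is level.

Run:
```python
from h import *
T=np.array([.4850,.3791]); 
def touch(xy,z,lim):
    ln(xy,z+.008,.15); bot.hold(.15); zz=z+.003; f0=bot.current_contact_force()[2]
    while zz>z-.006:
        ln(xy,zz,.02); bot.hold(.1); f=bot.current_contact_force()[2]-f0
        if f>lim: break
        zz-=.0008
    print(np.round(np.array(xy)-T,3),'z',round(bot.current_ee_pos()[2],4),'f',round(f,1)); ln(xy,z+.045,.15)
i=go(T,.2,0.); touch(T,.138,20)
for d in ((.062,0),(0,.062),(-.062,0),(0,-.062)): touch(T+d,.110,5)
ln(T,.25,.2); go(T+[-.025,0],.33,0.,i); bot.hold(.2); w=snap('wrist')
k=comps(w,(0,0,100),(180,60,255),(180,30,460,290),2000)[0]; print(rob(onplane(w,cv2.convexHull(k),.110)))
k=comps(w,(0,0,0),(180,255,60),(290,200,350,268))[0]; print('knob',rob(onplane(w,k,.138)))
s=snap('scene'); cv2.imwrite('pics/s9.png',cv2.resize(s['pixels'][150:320,280:540],None,fx=3,fy=3,interpolation=cv2.INTER_CUBIC)); st()
```

```text
[0. 0.] z 0.1383 f 23.3
[0.062 0.   ] z 0.1104 f 5.3
[0.    0.062] z 0.1104 f 8.2
[-0.062  0.   ] z 0.1104 f 5.8
[ 0.    -0.062] z 0.1104 f 5.9
(array([0.4838, 0.3794]), np.float64(0.081), 41, np.float64(0.00023))
knob (array([0.4816, 0.3792]), np.float64(0.0169), 80, np.float64(0.00042))
 t 82.3 p [0.4597 0.3786 0.3282] F [ 0.6 -0.6 -0.6] op 0.007 g 0.0
```

View pics/s9.png

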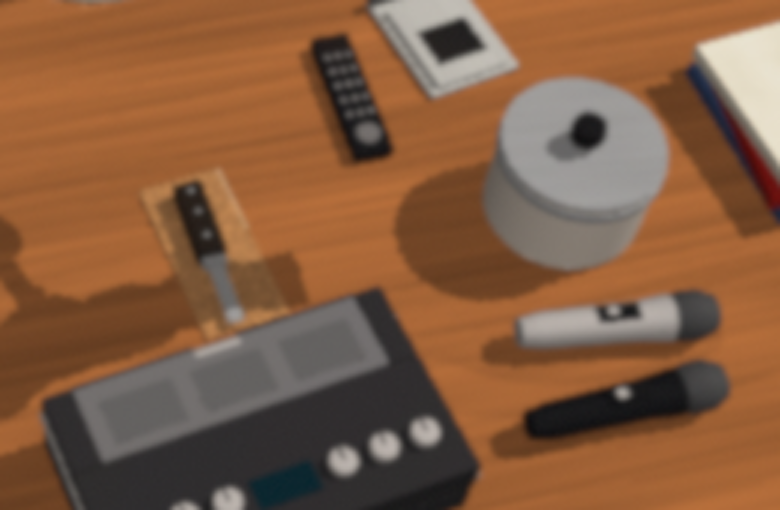

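The lid is home and level, reading 0.1104 m at all four points. The cover is shut at (230,375), the blade is on its mat at (205,240), and the microphones are untouched. Handing in.

```bash
python3 -c "
from h import *
print(bot.job_done())"
```

```text
the job is handed in; nothing more can be done
None
```

I handed the job in after about 82 s, before any verdict came back: both D cells found are in the canister, the lid is home and level, the cover is shut, the pry blade is on its mat, and the robot touched no bystanders.

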